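# Refit the return spring on a nail-clip stand

## Task

Take the coil spring out of the grey rack and thread it, open-gap end coil down, over the guide rod of the stainless clip stand. Wherever the end coil snags on one of the two brass stubs of the rod, keep only light pressure and twist the spring until its gap lets the stub through; never squash the spring nearly solid. Leave it standing upright and loose, fully down on the base plate, and leave everything else as it is.

Things in the scene. Friction and masses are not known exactly. Their poses are not given: they have to be found in the camera images.
- spring: Steel compression spring, outside diameter 34 mm, 62 mm tall, about 60 g, upright in a rack pocket. Origin: centre of its underside when relaxed; z up its axis. Grip its round stiff coils 20 to 60 mm above the origin, at any yaw; the end coil turns with them. Bore 26 mm above the end coil. End coil (bottom): bore 14 mm, 3.5 mm thick, its inner turn flat, open by 5.5 mm: this gap faces the spring's +x.
- spring_foot (a point): Centre of the end coil's underside, on the spring's axis; at the spring's origin when relaxed, above it by as much as the spring is squashed. The end coil yields upward from 1 N on, 0.5 N more per mm, at most 14 mm; squashed by 12 mm (7 N) the spring counts as crushed.
- spring_mark (a point): Dark red dab of polish on the spring's top coil, 16 mm out on its +x side, 60 mm above its origin: it marks the side of the end coil's gap.
- stand: Stainless clip stand, fixed. Base plate 130 x 84 mm, 14 mm thick, from 45 mm behind to 85 mm ahead of the origin along its x; a clip up to 30 mm high holds a nail tip 72 mm out on +x. Origin: on the table under the rod, z up. The upright rod is 12 mm in diameter, 75 mm tall above the plate, tapering to 5 mm over the top 8 mm.
- stub_up_level (a point): On the rod's axis, 52 mm above the plate, at the height of the upper brass stub: 3.5 mm square, level, reaching 11.3 mm from the rod's axis. It points roughly along the stand's +x (to the clip), somewhere within 0.8 rad to either side; this direction is not measured. It passes the end coil when the gap's direction is within about 0.2 rad of its own; once past, it is clear of the coils.
- stub_low_level (a point): On the rod's axis, 26 mm above the plate, at the height of the lower brass stub, like the upper one; its direction too is somewhere within 0.8 rad of the stand's +x and not measured. The two stubs never point the same way: they are at least 0.5 rad apart, so one twist does not serve for both.
- rod_seat (a point): Where the rod meets the top of the base plate, on the rod's axis: the end coil's centre must come to rest here.
- rod_tip (a point): Top of the rod, on its axis, 75 mm above the plate.
- rack: Grey plastic rack, fixed, 66 x 196 x 22 mm, with three square pockets (39 mm wide, 17 mm deep, floor 5 mm above the table) 62 mm apart along its y. Origin: centre of its underside. The spring and two bottles stand in the pockets in any order.
- bottle_a: Empty clear glass polish bottle with black cap, 30 mm diameter, 68 mm tall, in a rack pocket; to be left alone. Origin: centre of its underside.
- bottle_b: Empty amber glass polish bottle with black cap, 30 mm diameter, 68 mm tall, in a rack pocket; to be left alone. Origin: centre of its underside.
- bottle_c: Empty green glass polish bottle with white cap, 32 mm diameter, 75 mm tall, on the sill; to be left alone. Origin: centre of its underside.
- finger_rest: Rose hard silicone finger rest, 50 x 70 x 26 mm, on the sill; to be left alone. Origin: centre of its underside.
- buffer: Buffer block, 28 x 95 x 27 mm, on the sill; to be left alone. Origin: centre of its underside.
- file: Grey nail file, 22 x 150 x 5 mm, on the sill; to be left alone. Origin: centre of its underside.
- dish: White bowl, 72 mm wide, 28 mm high, on the sill; to be left alone. Origin: centre of its underside.
There are look-alikes about, which are no part of the job. Of the things shaped like the stand, the stainless one is meant.

How it is judged:
By the outcome, as a careful person would: the job done as asked, in the order asked, and still so for the second after the job is handed in, with the robot touching nothing.
It also fails if it takes over 54 s, if anything falls off the work surface, if the arm or the gripper's body presses on something with over 40 N, if the wrist force passes 120 N, or if a joint passes its speed limit or range.

## Robot

A 6-joint arm with a two-finger parallel gripper is mounted at the origin on the work surface. World frame = base frame: x ahead of the robot, y to its left, z up, the work surface at z = 0. Lengths are in m, angles in rad, forces in N, time in s.
With the tool pointing down it reaches from about 0.225 to 0.875 m from the base axis. Payload 3.4 kg.
Tool frame: the origin (TCP) lies between the finger pads; the fingertips stand 17 mm ahead of it and the grasp point (between the pads) lies 2 mm behind it; y points along the fingers, z is the direction in which the jaws open and shut, and the axes are right-handed (so a half turn about y gives the same grasp; the last joint's range is limited). The gripper opens to 85 mm and grips with 20 to 120 N. Pads are 22 mm wide; open, the fingers measure 114 mm over their backs; the gripper's body (76 mm by 85 mm) begins 54 mm behind the grasp point. The pads swing forward as they close: fully open they stand 13 mm farther back than shut.
Start: joints at [-1.403, 0.276, 1.505, -0, 1.361, -0.121], TCP at [0.164, -0.551, 0.248] pointing down, gripper open.
Joint ranges: [-2.89, 2.89], [-0.75, 2.08], [0.22, 2.7], [-1.18, 4.32], [0.11, 2.71], [-2.7, 2.7]. Speed limits (rad/s): [2.57, 2.57, 3.14, 3.14, 3.14, 3.14].

## Interface

Orientations are given as a unit quaternion [w, x, y, z].
In Python, from rig import manip, get_image, camera_model, sign_off, spot_in, silhouettes, spot_point gives the robot as it stands.
- The arm moves only by the tool jog_arm, never from a script. Its argument "targets" is a list of rows, each a list of 3 entries, a list of its own where there are three numbers: the finger opening in m, from 0 to 0.0854, then the shift along the world's x, y, z in m, then the turn about the world's z in rad. In form: [[claw, [x, y, z], spin], ...]. A call has 1 to 10 rows; each row shifts and turns the commanded pose from where the row before left it; what a row does not reach is not made up. A row lasts 1/8 s, in which the tool goes at most 62.5 mm and 10.7 degrees, less where a joint would pass 70% of its speed; a pose out of reach is approached as far as the arm can. A call with a gripper value outside its range is refused whole. The fingers move at their own pace and stop on an object; "force" is the grip in N (left out, the last holds). Time passes only in rows, so rows that do not move let the fingers close. It gives the time, the measured TCP pose, the force and the opening at its end, in the units of the state.
- manip.get_state(): the state, without advancing time (a new reading comes with each control period).
- get_image(name): name is "scene" or "top"; returns (picture, depth): 480x640x3 uint8, red, green, blue; 480x640 float32, m along the optical axis (not along the pixel's ray), 0 where there is no reading.
- camera_model(name): a dict with "mtx" (3x3 intrinsics, pixels), "world_from_camera" (4x4, takes a point from camera to world coordinates). Camera axes: x right, y up, looking along -z (the intrinsics and any distortion apply to the point x, -y, -z); pixel columns grow to the right and rows downward; lengths in m; the calibration is good to about 2 mm. A picture is of the moment at which its call begins. camera_model takes no time and is no camera call.
- sign_off(): hands the job in, once; it reports no verdict.
Trained networks look in the newest picture that a camera, given by its name, has taken for a name from the list of things; names that differ only in an ending like _2 or _b are one class to them, and where a whole thing is asked for, a point or a joint stands for the part that bears it (a point fixed in the world has none). Each returns a list of dicts, best first, with "score" (0 to 1); they miss things now and then, are a little off and sometimes report something else, mostly with a low value. They report only what shows in the picture. A call takes as long as a camera call. They do not tell look-alikes from the thing itself.
- spot_in(name, camera): "position" ([column, row] in pixels, amid what is visible of it).
- silhouettes(name, camera): "mask" (480x640 bool, what is visible of it) and "position" ([column, row] in pixels, amid what is visible of it).
- spot_point(name, camera): "position" ([column, row] in pixels: a listed point, or the origin of a listed thing).
The state is a dict: "clock": time; "qpos": joint angles; "qd": joint speeds; "effort": joint torques, N m; "position": TCP position; "ee_rot": TCP orientation; "contact_force": force on the tool from outside, world axes, zero at the start; "moment": the same for the moment, N m; "width": finger opening in m.
Only numpy, scipy, OpenCV 4.12 (cv2) and the standard library are available. Lean on these libraries where they do the work, as an engineer would, in place of code of your own. Each camera call takes 0.05 s, during which the arm holds its last target.

## Working session

There is one attempt and no reset: what is moved stays moved. The work goes in short steps, Python scripts to look and compute and a tool call to move; the robot and the scene stay as the last step left them, time stands still between calls to the robot, and variables do not carry over. Pictures are saved under pics/ and viewed, and the job is handed in when it is done.

Besides the shell and the picture viewer there is one more tool, called after "Call:" by a JSON object that holds its "op" and its "data". jog_arm: Moves the arm, as the interface text tells. Its arguments: {"type":"object","properties":{"targets":{"type":"array","items":{"type":"array"}},"force":{"type":"number"}},"required":["targets"]}

```bash
ls; mkdir -p pics
python3 - <<'E'
from rig import *
import cv2,json
for c in ("scene","top"):
    im,d=get_image(c); cv2.imwrite(f"pics/{c}0.png",im[:,:,::-1])
    m=camera_model(c); print(c,m)
    for n in ("spring","stand","rack"):
        for r in spot_in(n,c): print(n,[round(float(v)) for v in r["position"]],round(r["score"],2))
    for n in ("spring_mark","rod_tip","rod_seat","spring","stub_up_level"):
        for r in spot_point(n,c): print("pt",n,[round(float(v),1) for v in r["position"]],round(r["score"],2))
print(manip.get_state())
E
```

```text
pics
scene {'mtx': array([[480.51117256,   0.        , 332.01630408],
       [  0.        , 480.51117256, 242.31393214],
       [  0.        ,   0.        ,   1.        ]]), 'world_from_camera': array([[ 0.01431954, -0.62867579,  0.77753566,  1.18851725],
       [ 0.9998791 ,  0.01371686, -0.00732358, -0.0759301 ],
       [-0.00606119,  0.77754652,  0.6287962 ,  0.66929567],
       [ 0.        ,  0.        ,  0.        ,  1.        ]])}
spring [516, 302] 0.78
spring [395, 388] 0.26
stand [180, 315] 0.96
stand [271, 295] 0.88
stand [162, 244] 0.75
stand [463, 207] 0.75
stand [236, 194] 0.65
rack [477, 321] 0.74
rack [394, 386] 0.67
pt rod_tip [230.7, 161.4] 0.8
pt rod_tip [166.6, 274.3] 0.76
pt rod_tip [468.7, 171.1] 0.71
pt rod_tip [267.8, 258.2] 0.67
pt rod_tip [157.2, 204.7] 0.64
pt rod_seat [236.3, 186.3] 0.95
pt rod_seat [176.9, 306.8] 0.86
pt rod_seat [458.2, 198.4] 0.79
pt rod_seat [165.1, 231.0] 0.74
pt rod_seat [268.0, 288.3] 0.66
pt spring [509.8, 317.6] 0.92
pt stub_up_level [235.0, 167.1] 0.91
pt stub_up_level [166.6, 280.8] 0.87
pt stub_up_level [462.2, 177.8] 0.86
pt stu
[... 1380 characters left out ...]
96.5] 0.61
pt stub_up_level [220.8, 291.8] 0.48
{'clock': 0.9, 'qpos': array([-1.40300366e+00,  2.75891895e-01,  1.50488643e+00,  2.49549448e-05,
        1.36071204e+00, -1.21007031e-01]), 'qd': array([-0.00090343,  0.0007782 ,  0.0011962 ,  0.00049451, -0.00110629,
        0.00024118]), 'effort': array([-3.64572652e-04, -4.16642082e+01, -2.46103817e+01, -1.16036344e-04,
       -2.73145560e-05,  8.81068871e-07]), 'position': array([ 0.1637659 , -0.55122109,  0.24833806]), 'ee_rot': array([-0.10175929,  0.10174035, -0.69971184,  0.69978375]), 'contact_force': array([-0.01582604,  1.03235753, -0.88216906]), 'moment': array([-0.02592381,  0.00176571, -0.00747544]), 'width': 0.08534766377617775}
```

View pics/scene0.png

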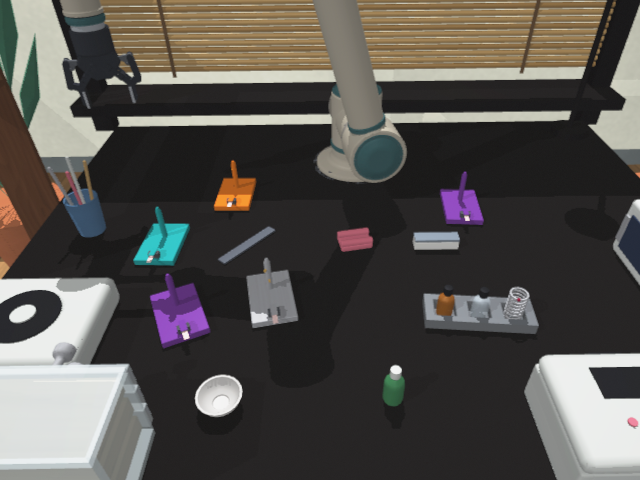

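View pics/top0.png

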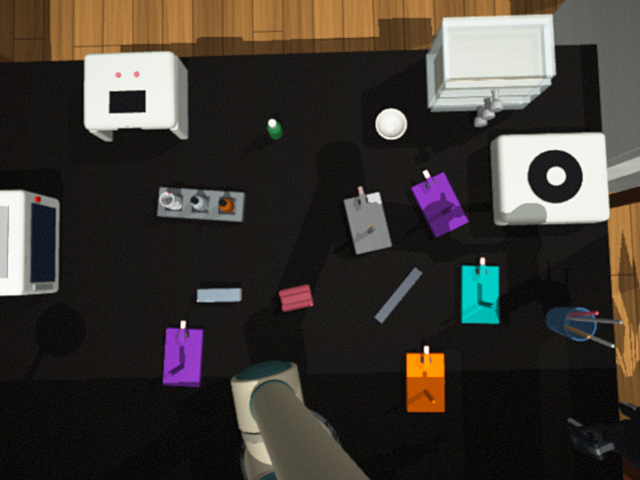

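The grey metallic stand is at top (368,222) and scene (271,297). The others are purple at top (440,205) and (183,357), teal (480,295) and orange (425,382), so only the grey one is stainless. The spring is in the rack's end pocket at top (171,201), scene (516,303). Next I'll confirm with enlarged crops.

Run:
```python
import cv2,numpy as np
t=cv2.imread("pics/top0.png"); s=cv2.imread("pics/scene0.png")
f=lambda im,x,y,w,h:cv2.resize(im[y:y+h,x:x+w],(400,300),interpolation=cv2.INTER_CUBIC)
cv2.imwrite("pics/crop0.png",np.vstack([np.hstack([f(t,328,182,80,60+0),f(t,150,180,60,45)]),np.hstack([f(s,225,250,88,66),f(s,486,280,60,45)])]))
```

```text
(no output)
```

View pics/crop0.png

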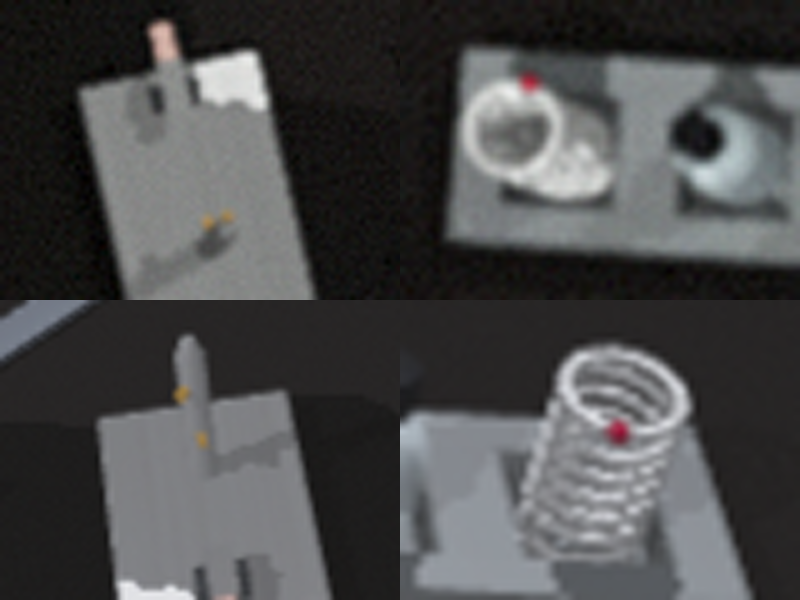

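```bash
cat > h.py <<'E'
import numpy as np,cv2
from rig import *
CM={c:camera_model(c) for c in("scene","top")}
def proj(c,P):
    m=CM[c];T=np.linalg.inv(m["world_from_camera"]);P=np.atleast_2d(P)
    q=P@T[:3,:3].T+T[:3,3]; q=q*[1,-1,-1]; u=q@m["mtx"].T
    return u[:,:2]/u[:,2:]
def ray(c,p):
    m=CM[c];d=np.linalg.inv(m["mtx"])@[p[0],p[1],1];d=d*[1,-1,-1]
    W=m["world_from_camera"];return W[:3,3],W[:3,:3]@d
def onz(c,p,z):
    o,d=ray(c,p);return o+d*(z-o[2])/d[2]
E
python3 - <<'E'
from h import *
from scipy.optimize import least_squares
imgs={c:cv2.imread(f"pics/{c}0.png") for c in CM}
# plate corners: gray region contour
def brass(c,x,y,w,h):
    hsv=cv2.cvtColor(imgs[c][y:y+h,x:x+w],cv2.COLOR_BGR2HSV).astype(float)
    w_=np.where((hsv[...,0]>8)&(hsv[...,0]<35)&(hsv[...,1]>70),hsv[...,1],0)
    n,l,st,ce=cv2.connectedComponentsWithStats((w_>0).astype(np.uint8))
    for i in range(1,n):
        ys,xs=np.nonzero(l==i);ww=w_[ys,xs]
        print("brass",c,x+(xs*ww).sum()/ww.sum(),y+(ys*ww).sum()/ww.sum(),len(xs))
brass("top",340,195,50,50);brass("scene",250,255,45,50)
def red(c,x,y,w,h):
    hsv=cv2.cvtColor(imgs[c][y:y+h,x:x+w],cv2.COLOR_BGR2HSV).astype(float)
    k=((hsv[...,0]<8)|(hsv[...,0]>168))&(hsv[...,1]>100)
    ys,xs=np.nonzero(k);ww=hsv[ys,xs,1];p=(x+(xs*ww).sum()/ww.sum(),y+(ys*ww).sum()/ww.sum());print("red",c,p,len(xs),onz(c,p,.066));return p
red("top",155,183,30,30);red("scene",495,283,40,30)
# plate masks via network
for c in CM:
    get_image(c)
    for r in silhouettes("stand",c):
        u=r["position"];ref=proj(c,[0.48,-0.19,.014])[0]
        if np.hypot(*(np.array(u)-((368,222) if c=="top" else (271,297))))<25:
            m=r["mask"].astype(np.uint8)*255;cv2.imwrite(f"pics/m_{c}.png",m)
            print(c,r["score"],cv2.minAreaRect(cv2.findContours(m,0,2)[0][0]))
    for n in("rod_tip","rod_seat","stub_up_level","stub_low_level","spring_mark","spring"):
        for r in spot_point(n,c):
            z=dict(rod_tip=.089,rod_seat=.014,stub_up_level=.066,stub_low_level=.04,spring_mark=.065,spring=.005)[n]
            w=onz(c,r["position"],z);print(c,n,np.round(r["position"],1),np.round(w,4),round(r["score"],2))
E
```

```text
brass top 341.0 195.0 1
brass top 349.0 196.0 1
brass top 352.47852760736197 195.0 2
brass top 355.0 195.0 1
brass top 384.0 196.0 1
brass top 346.0 197.0 1
brass top 341.0 200.0 1
brass top 384.0 199.0 1
brass top 341.0 202.0 1
brass top 384.0974576271186 202.0 3
brass top 387.0 205.48704663212436 2
brass top 343.0 207.0 1
brass top 341.0 209.0 1
brass top 386.0 210.0 1
brass top 340.0 214.0 1
brass top 342.0 213.0 1
brass top 386.5672514619883 214.4327485380117 2
brass top 389.0 213.0 1
brass top 344.626582278481 215.0 2
brass top 343.0 217.0 1
brass top 344.1908713692946 218.75 5
brass top 387.0 219.0 1
brass top 345.80855855855856 223.06981981981983 4
brass top 340.0 223.0 1
brass top 341.3079847908745 224.6920152091255 2
brass top 372.97777777777776 224.76111111111112 4
brass top 389.0 224.5379746835443 2
brass top 342.5 226.5 2
brass top 369.360248447205 226.19668737060042 5
brass top 345.0 228.0 1
brass top 347.0 227.0 1
brass top 343.0 229.0 1
brass top 344.41835147744945 231.12286158631414 6
brass top 349.0 230.0 1
brass top 343.0 234.5379746835443 2
brass top 345.0 235.0 1

[... 3100 characters left out ...]
-0.4401  0.066 ] 0.82
top stub_up_level [449.1 209.2] [ 0.552  -0.3628  0.066 ] 0.77
top stub_up_level [431.2 398.8] [ 0.1448 -0.3082  0.066 ] 0.72
top stub_low_level [447.3 210.9] [ 0.5518 -0.3659  0.04  ] 0.96
top stub_low_level [371.6 228.1] [ 0.5174 -0.1947  0.04  ] 0.89
top stub_low_level [178.8 367.7] [0.2165 0.2433 0.04  ] 0.75
top stub_low_level [425.8 395.3] [ 0.145  -0.3024  0.04  ] 0.67
top stub_low_level [482.8 304.1] [ 0.3415 -0.4361  0.04  ] 0.55
top stub_low_level [298.7 295.8] [ 0.3695 -0.0272  0.04  ] 0.53
top spring_mark [171.3 190.3] [0.6106 0.249  0.065 ] 0.74
top spring_mark [367.9 232.6] [ 0.5052 -0.1838  0.065 ] 0.27
top spring [174.  205.5] [0.5862 0.2646 0.005 ] 0.79
```

```bash
python3 - <<'E'
from h import *
from scipy.optimize import least_squares
im={c:cv2.imread(f"pics/{c}0.png") for c in CM}
# plate from top: threshold
for c,(x,y,w,h) in dict(top=(335,180,65,80),scene=(238,250,68,82)).items():
    g=cv2.cvtColor(im[c],cv2.COLOR_BGR2GRAY);b=np.zeros_like(g);b[y:y+h,x:x+w]=(g[y:y+h,x:x+w]>75)*255
    b=cv2.morphologyEx(b,cv2.MORPH_OPEN,np.ones((7,7)))
    cnt=max(cv2.findContours(b,0,2)[0],key=cv2.contourArea)
    print(c,cv2.minAreaRect(cnt)); 
    p=cv2.approxPolyDP(cnt,4,True)[:,0];print(p.tolist());print([np.round(onz(c,q,.014)[:2],4).tolist() for q in p])
    if c=="top":
        W=np.array([onz(c,q,.014)[:2] for q in cnt[:,0]]).astype(np.float32);r=cv2.minAreaRect(W*1000);print("world rect mm",r)
# spring top ring
for c,(x,y,w,h) in dict(top=(155,185,40,35),scene=(500,284,34,36)).items():
    print(c)
E
python3 - <<'E'
import cv2,numpy as np
t=cv2.imread("pics/top0.png"); s=cv2.imread("pics/scene0.png")
f=lambda im,x,y,w,h:cv2.resize(im[y:y+h,x:x+w],(400,600),interpolation=cv2.INTER_NEAREST)
cv2.imwrite("pics/crop1.png",np.hstack([f(t,355,210,30,45),f(s,250,250,36,54)]))
E
```

```text
top ((367.46343994140625, 222.50840759277344), (56.36478805541992, 36.95191192626953), 77.00537872314453)
[[379, 193], [367, 194], [359, 205], [357, 198], [345, 199], [356, 252], [390, 246]]
[[0.6012, -0.2169], [0.5996, -0.189], [0.5744, -0.1698], [0.5909, -0.1656], [0.5893, -0.1377], [0.4655, -0.1597], [0.4774, -0.2383]]
world rect mm ((533.3820190429688, -188.1851348876953), (131.03109741210938, 85.70133209228516), 11.347100257873535)
scene ((270.148681640625, 294.89190673828125), (59.019229888916016, 46.689308166503906), 80.53767395019531)
[[247, 276], [252, 326], [297, 320], [287, 271], [271, 272], [264, 266], [262, 274]]
[[0.4816, -0.2397], [0.6129, -0.2147], [0.6002, -0.1348], [0.4684, -0.1606], [0.4708, -0.1927], [0.4523, -0.2086], [0.4763, -0.2103]]
top
scene
```

View pics/crop1.png

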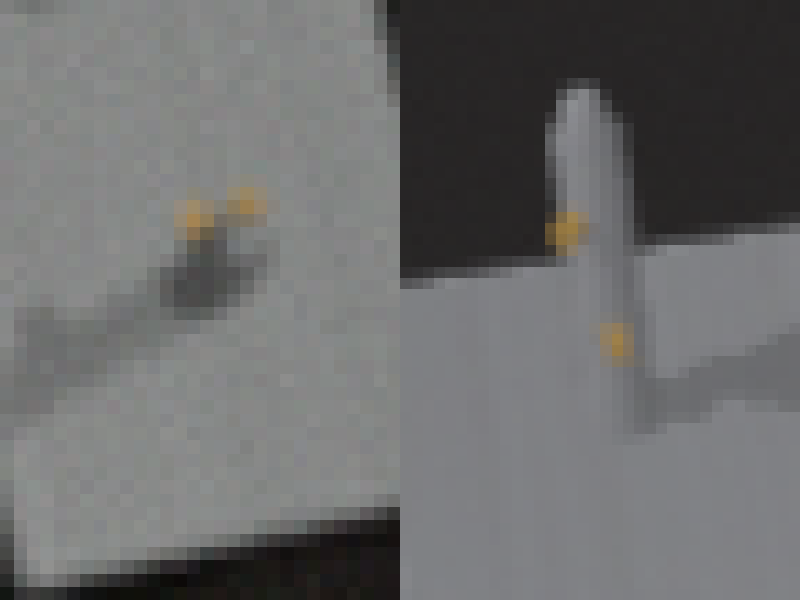

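Run:
```python
from h import *
c0=np.array([.515,-.192])
R=lambda z:np.array([*c0,z])
toc=lambda c,p:(np.round((p+.5-[355,210])*[400/30,600/45],0) if c=="top" else np.round((p+.5-[250,250])*400/36+[400,0],0))
for z in (.014,.04,.066,.089):
    print(z,[ (c,np.round(proj(c,R(z))[0],1),toc(c,proj(c,R(z))[0])) for c in CM])
for z,n in((.066,'up'),(.04,'low')):
    for a in np.arange(-.8,.81,.2)+.19:
        P=R(z)+np.array([np.cos(a)*.0088,np.sin(a)*.0088,0])
        print(n,round(a-.19,1),round(a,2),[toc(c,proj(c,P)[0]) for c in CM])
```

```text
0.014 [('scene', array([269.5, 287.4]), array([622., 421.])), ('top', array([369.4, 230.3]), array([198., 277.]))]
0.04 [('scene', array([268.3, 277.6]), array([608., 312.])), ('top', array([370.4, 229.2]), array([213., 262.]))]
0.066 [('scene', array([267. , 267.5]), array([595., 200.])), ('top', array([371.6, 228. ]), array([228., 247.]))]
0.089 [('scene', array([265.9, 258.2]), array([582.,  97.])), ('top', array([372.6, 227. ]), array([242., 233.]))]
up -0.8 -0.61 [array([561., 229.]), array([257., 203.])]
up -0.6 -0.41 [array([569., 232.]), array([247., 198.])]
up -0.4 -0.21 [array([579., 234.]), array([237., 195.])]
up -0.2 -0.01 [array([589., 235.]), array([227., 194.])]
up -0.0 0.19 [array([600., 234.]), array([216., 195.])]
up 0.2 0.39 [array([610., 232.]), array([206., 198.])]
up 0.4 0.59 [array([620., 229.]), array([196., 204.])]
up 0.6 0.79 [array([628., 224.]), array([188., 211.])]
up 0.8 0.99 [array([636., 218.]), array([182., 219.])]
low -0.8 -0.61 [array([575., 342.]), array([241., 219.])]
low -0.6 -0.41 [array([584., 345.]), array([232., 214.])]
low -0.4 -0.21 [array([593., 347.]), array([222., 211.])]
low -0.2 -0.01 [array([603., 348.]), array([212., 210.])]
low -0.0 0.19 [array([614., 347.]), array([201., 212.])]
low 0.2 0.39 [array([624., 345.]), array([191., 215.])]
low 0.4 0.59 [array([633., 341.]), array([182., 220.])]
low 0.6 0.79 [array([642., 337.]), array([174., 227.])]
low 0.8 0.99 [array([649., 331.]), array([168., 235.])]
```

Run:
```python
from h import *
print(onz("top",(166.5,199),.066),onz("scene",(519,294.8),.066))
im=cv2.imread("pics/top0.png");g=cv2.cvtColor(im,cv2.COLOR_BGR2GRAY)
b=np.zeros_like(g);b[180:230,150:255]=(g[180:230,150:255]>60)*255
b=cv2.morphologyEx(b,cv2.MORPH_CLOSE,np.ones((5,5)));cnt=max(cv2.findContours(b,0,2)[0],key=cv2.contourArea)
W=np.array([onz("top",q,.022)[:2] for q in cnt[:,0]]).astype(np.float32)*1000;r=cv2.minAreaRect(W);print(r);print(cv2.boxPoints(r))
from scipy.spatial.transform import Rotation as Ro
q=manip.get_state()["ee_rot"];print(Ro.from_quat(np.r_[q[1:],q[0]]).as_matrix().round(3))
```

```text
[0.59124828 0.25945585 0.066     ] [0.59599919 0.25678056 0.066     ]
((585.4824829101562, 196.99679565429688), (200.10646057128906, 70.07909393310547), 84.68965148925781)
[[541.3334  100.61591]
 [611.1117   94.13007]
 [629.6316  293.3777 ]
 [559.8533  299.86353]]
[[-0.959  0.     0.285]
 [-0.285 -0.    -0.959]
 [-0.    -1.     0.   ]]
```

Call:
{"op": "jog_arm", "data": {"targets": [[0.055,[0.027,0.05,0],0.14],[0.055,[0.027,0.05,0],0.14],[0.055,[0.027,0.05,0],0.14],[0.055,[0.027,0.05,0],0.14],[0.055,[0.027,0.05,0],0.14],[0.055,[0.027,0.05,0],0.14],[0.055,[0.027,0.05,0],0.14],[0.055,[0.027,0.05,0],0.14],[0.055,[0.027,0.05,0],0.14],[0.055,[0.027,0.05,0],0.14]], "force": 30}}

```text
clock: 2.95
position: [0.4345, -0.0495, 0.2487]
ee_rot: [0.53, -0.53, 0.468, -0.469]
contact_force: [0.7, -0.1, -0.5]
width: 0.0553
```

Call:
{"op": "jog_arm", "data": {"targets": [[0.055,[0.026,0.0515,0],0.13],[0.055,[0.026,0.0515,0],0.13],[0.055,[0.026,0.0515,0],0.13],[0.055,[0.026,0.0515,0],0.13],[0.055,[0.026,0.0515,0],0.13],[0.055,[0.026,0.0515,0],0.13],[0.055,[0,0,-0.05],0],[0.055,[0,0,0],0],[0.055,[0,0,0],0]]}}

```text
clock: 4.08
position: [0.5901, 0.2574, 0.1994]
ee_rot: [0.668, -0.667, 0.233, -0.234]
contact_force: [0.1, 0.7, 0.4]
width: 0.0553
```

Run:
```python
from h import *
from scipy.spatial.transform import Rotation as Ro
q=manip.get_state()["ee_rot"];z=Ro.from_quat(np.r_[q[1:],q[0]]).as_matrix()[:,2];print(z,np.arctan2(z[1],z[0]), manip.get_state()["qpos"])
o=[]
for c in("scene","top"):
    im,d=get_image(c);im=im[:,:,::-1].copy();cv2.imwrite(f"pics/{c}1.png",im)
    o.append(cv2.resize(im[220:370,420:580] if c=="scene" else im[150:270,120:248],(400,375)))
cv2.imwrite("pics/v1.png",np.hstack(o))
```

```text
[0.62364785 0.78170503 0.0007851 ] 0.8973954912172276 [ 3.03413878e-01  4.06566974e-01  1.42838088e+00 -9.86449325e-05
  1.30563315e+00 -5.93955556e-01]
```

View pics/v1.png

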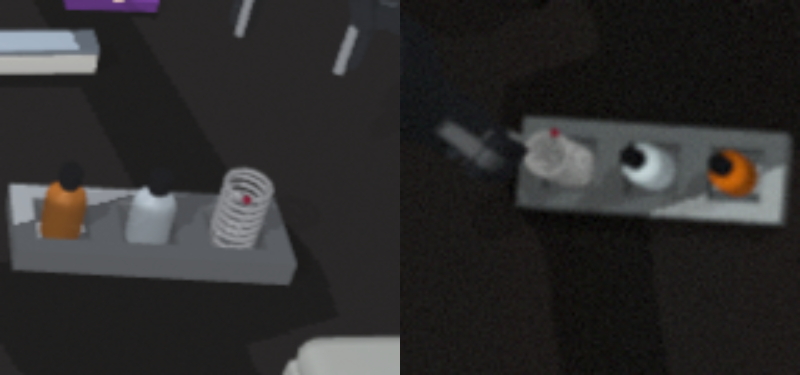

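Call:
{"op": "jog_arm", "data": {"targets": [[0.055,[0.002,0.0005,-0.05],0],[0.055,[0,0,-0.04],0],[0.055,[0,0,-0.03],0],[0.055,[0,0,-0.02],0],[0.055,[0,0,-0.014],0],[0.055,[0,0,0],0],[0.055,[0,0,0],0]]}}

```text
clock: 5.05
position: [0.5928, 0.2585, 0.0457]
ee_rot: [0.668, -0.667, 0.233, -0.234]
contact_force: [1.3, 0.4, 0.5]
width: 0.0547
```

Run:
```python
from h import *
im,d=get_image("scene");cv2.imwrite("pics/v2.png",cv2.resize(im[220:360,400:580,::-1],(720,560)))
```

```text
(no output)
```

View pics/v2.png

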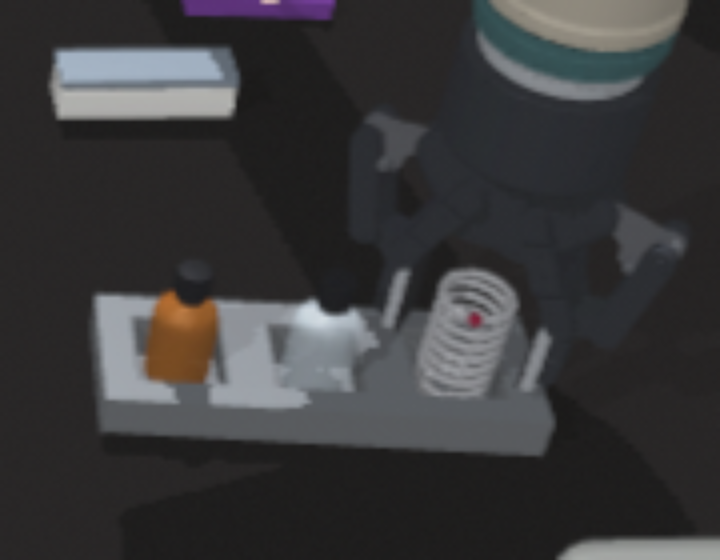

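The spring stands between the pads at crop (470,335), and the bottle is clear at (325,330). Closing.

Call:
{"op": "jog_arm", "data": {"targets": [[0.03,[0,0,0],0],[0.03,[0,0,0],0],[0.03,[0,0,0],0],[0.03,[0,0,0],0],[0.03,[0,0,0],0],[0.03,[0,0,0],0]], "force": 40}}

```text
clock: 5.85
position: [0.592, 0.2583, 0.0444]
ee_rot: [0.668, -0.667, 0.233, -0.234]
contact_force: [1.0, 0.1, 1.0]
width: 0.033
```

Call:
{"op": "jog_arm", "data": {"targets": [[0.03,[0,0,0.02],0],[0.03,[0,0,0.04],0],[0.03,[0,0,0.05],0],[0.03,[0,0,0.05],0],[0.03,[0,0,0],0],[0.03,[0,0,0],0]]}}

```text
clock: 6.6
position: [0.5907, 0.2579, 0.2033]
ee_rot: [-0.667, 0.668, -0.234, 0.233]
contact_force: [-0.1, 0.6, -1.1]
width: 0.0332
```

Run:
```python
from h import *
st=manip.get_state();print(st["position"],st["contact_force"],st["width"])
o=[]
for c in("scene","top"):
    im,d=get_image(c);im=im[:,:,::-1].copy()
    for r in spot_point("spring_mark",c)[:2]:print(c,r["position"],r["score"])
    for r in spot_point("spring_foot",c)[:2]:print(c,r["position"],r["score"])
    o.append(cv2.resize(im[180:330,430:590] if c=="scene" else im[150:270,120:248],(400,375)))
cv2.imwrite("pics/v3.png",np.hstack(o))
```

```text
[0.59070268 0.25794047 0.20327205] [-0.08946901  0.56341735 -1.06387937] 0.03322019235966261
scene [392.7, 399.5] 0.41
scene [533.6, 249.6] 0.7
top [141.9, 177.4] 0.45
```

View pics/v3.png

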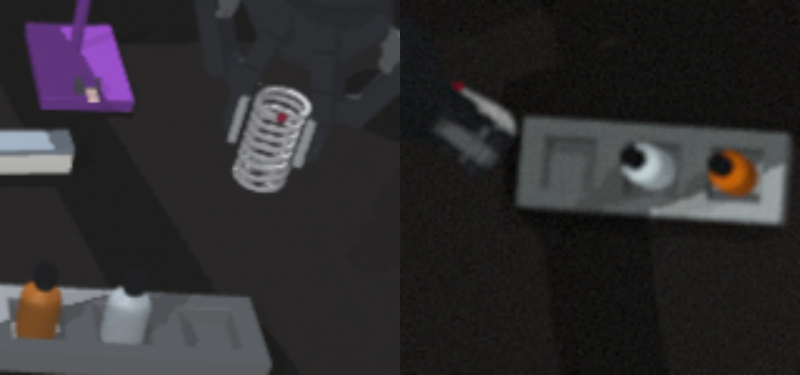

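Call:
{"op": "jog_arm", "data": {"targets": [[0.03,[-0.0085,-0.05,0],-0.02],[0.03,[-0.0085,-0.05,0],-0.02],[0.03,[-0.0085,-0.05,0],-0.02],[0.03,[-0.0085,-0.05,0],-0.02],[0.03,[-0.0085,-0.05,0],-0.02],[0.03,[-0.0085,-0.05,0],-0.02],[0.03,[-0.0085,-0.05,0],0],[0.03,[-0.0085,-0.05,0],0],[0.03,[-0.0085,-0.049,0],0],[0.03,[0,0,0],0]]}}

```text
clock: 8.15
position: [0.5147, -0.1941, 0.2038]
ee_rot: [-0.651, 0.652, -0.275, 0.274]
contact_force: [-0.5, 0.3, -0.3]
width: 0.033
```

Call:
{"op": "jog_arm", "data": {"targets": [[0.03,[0,0,-0.02],0],[0.03,[0,0,-0.02],0],[0.03,[0,0,0],0],[0.03,[0,0,0],0]]}}

```text
clock: 8.65
position: [0.5157, -0.1903, 0.1648]
ee_rot: [0.652, -0.652, 0.273, -0.273]
contact_force: [0.3, -0.1, -0.8]
width: 0.0328
```

Run:
```python
from h import *
st=manip.get_state();print(st["position"],st["contact_force"],st["width"])
for c in("scene","top"):
    im,d=get_image(c);im=im[:,:,::-1].copy();cv2.imwrite(f"pics/{c}4.png",im)
    print(c,[np.round(proj(c,[st["position"][0],st["position"][1],z])[0],1) for z in (.124,.186)])
    for n in("spring_mark","spring_foot"):
        for r in spot_point(n,c)[:2]:print(c,n,r["position"],r["score"])
a=cv2.imread("pics/scene4.png");b=cv2.imread("pics/top4.png")
cv2.imwrite("pics/v4.png",np.hstack([cv2.resize(a[190:300,230:310],(436,600),interpolation=cv2.INTER_CUBIC),cv2.resize(b[175:265,330:380],(333,600))]))
```

```text
[ 0.51574133 -0.19025151  0.16479347] [ 0.29736052 -0.09047238 -0.83945223] 0.032822142338985054
scene [array([265. , 243.8]), array([261.6, 215.8])]
scene spring_mark [255.8, 222.9] 0.71
scene spring_foot [264.8, 242.3] 0.61
scene spring_foot [440.9, 312.5] 0.46
top [array([373.5, 224.9]), array([376.8, 221.4])]
```

View pics/v4.png

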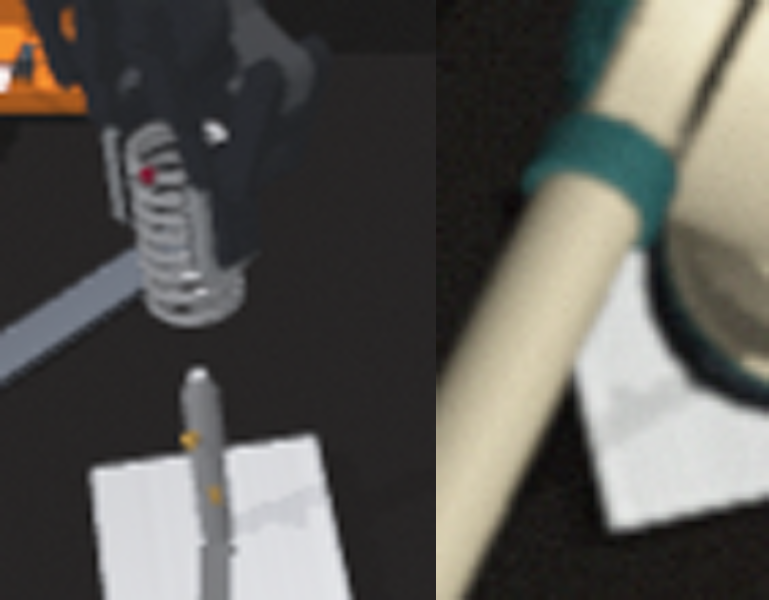

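Run:
```python
from h import *
g0=cv2.cvtColor(cv2.imread("pics/scene0.png"),cv2.COLOR_BGR2GRAY).astype(float)
g4=cv2.cvtColor(cv2.imread("pics/scene4.png"),cv2.COLOR_BGR2GRAY).astype(float)
for n,g in((0,g0),(4,g4)):
    print("tip col",n,g[252:268,265].astype(int),g[252:268,266].astype(int))
    for r in (261,262,263,264,265,266): print(n,r,g[r,256:276].astype(int))
print("springrows")
for r in range(240,254): print(r,g4[r,250:280].astype(int))
P=manip.get_state()["position"]
for nm,p in dict(front=[P[0]+.017,P[1],.1254],back=[P[0]-.017,P[1],.1254],l=[P[0],P[1]-.017,.1254],r=[P[0],P[1]+.017,.1254],tipb=[.515-.0025,-.192,.089],tipf=[.515+.0025,-.192,.089],tip=[.515,-.192,.081]).items(): print(nm,proj("scene",p)[0].round(2))
for a in np.arange(-.9,.1,.1): print(round(a,1),proj("scene",[P[0]+.016*np.cos(a),P[1]+.016*np.sin(a),.1854])[0].round(1))
```

```text
tip col 0 [ 37  38  38  38  39  61 116 141 137 136 133 131 131 131 131 130] [ 39  39  37  39  38  70 131 132 130 129 128 126 126 129 128 128]
0 261 [ 38  38  38  37  38  38  39  84 123 136 129 118 107  88  54  38  38  39
  38  38]
0 262 [ 38  39  39  38  38  38  38  98 132 133 128 118 110  89  55  38  38  38
  37  38]
0 263 [ 38  39  38  39  38  38  39  95 129 131 126 118 110  91  58  37  38  39
  38  38]
0 264 [ 38  38  38  38  39  38  39  81 119 131 126 119 112  97  67  38  37  38
  39  38]
0 265 [ 39  38  38  37  38  38  38  77 116 131 129 121 112  99  70  39  38  38
  38  38]
0 266 [ 38  37  38  38  38  39  38  62 108 131 128 121 113 105  81  39  39  38
  38  39]
tip col 4 [ 38  38  38  38  38  90 177 170 137 133 131 130 129 129 129 129] [ 39  38  38  37  38 112 214 170 129 127 126 125 126 126 126 126]
4 261 [ 37  37  37  37  38  38  37  84 122 133 127 117 109  91  56  38  38  38
  38  38]
4 262 [ 37  38  38  37  37  37  37  97 130 131 126 117 108  89  55  37  37  38
  38  39]
4 263 [ 37  37  37  38  38  38  37  94 128 130 125 117 109  90  57  39  37  38
  37  37]
4 264 [ 38  38 
[... 1551 characters left out ...]
7 38 37 37 38 38 36 38 38 36 37 37 37 37 38 37 38 36 37 38
 37 37 38 38 37 38]
251 [38 38 38 37 38 38 37 37 37 37 38 38 38 37 38 38 38 39 38 37 38 37 37 37
 37 38 38 38 38 38]
252 [38 38 37 38 38 37 37 37 37 38 37 38 37 38 37 38 39 37 38 38 37 38 38 38
 37 38 37 37 38 37]
253 [37 37 38 38 38 38 38 38 38 38 37 38 37 37 36 38 38 38 38 37 38 37 37 38
 37 38 36 38 37 37]
front [263.75 249.13]
back [265.54 237.23]
l [255.2  243.22]
r [274.12 242.96]
tipb [266.01 257.33]
tipf [265.75 259.1 ]
tip [266.28 261.47]
-0.9 [253.4 219.5]
-0.8 [254.  219.9]
-0.7 [254.6 220.3]
-0.6 [255.3 220.6]
-0.5 [256.  220.9]
-0.4 [256.8 221.1]
-0.3 [257.7 221.3]
-0.2 [258.6 221.5]
-0.1 [259.5 221.5]
-0.0 [260.4 221.5]
```

Call:
{"op": "jog_arm", "data": {"targets": [[0.03,[-0.0013,-0.0022,0],0],[0.03,[0,0,-0.016],0],[0.03,[0,0,-0.016],0],[0.03,[0,0,0],0],[0.03,[0,0,0],0],[0.03,[0,0,0],0]]}}

```text
clock: 9.7
position: [0.5143, -0.1931, 0.1327]
ee_rot: [0.652, -0.652, 0.273, -0.273]
contact_force: [0.2, -0.2, -0.6]
width: 0.0332
```

```bash
cat > look.py <<'E'
from h import *
import sys
from scipy.spatial.transform import Rotation as Ro
n=sys.argv[1];st=manip.get_state();q=st["ee_rot"];z=Ro.from_quat(np.r_[q[1:],q[0]]).as_matrix()[:,2]
print(st["clock"],st["position"].round(4),"F",st["contact_force"].round(2),"M",st["moment"].round(3),"jaw",np.arctan2(z[1],z[0]).round(3),st["qpos"].round(3))
im,d=get_image("scene");im=im[:,:,::-1].copy();cv2.imwrite(f"pics/s{n}.png",im)
cv2.imwrite(f"pics/c{n}.png",cv2.resize(im[195:305,230:310],(582,800)[:2] if 0 else (436,600),interpolation=cv2.INTER_CUBIC))
E
python3 look.py 5
```

```text
9.7 [ 0.5143 -0.1931  0.1327] F [ 0.18 -0.18 -0.65] M [ 0.035 -0.018  0.048] jaw 0.778 [-0.486  0.327  1.737  0.     1.076 -1.264]
```

View pics/c5.png

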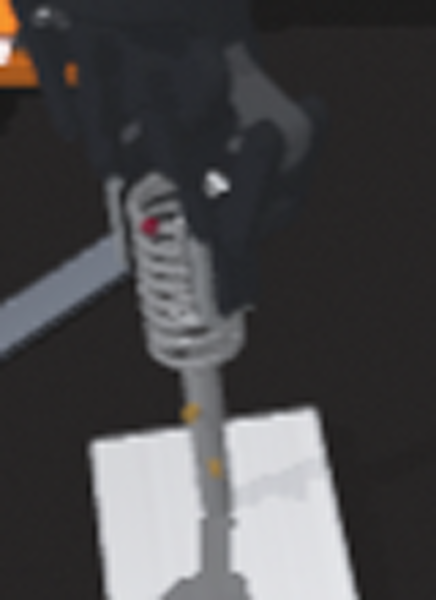

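Run:
```python
from h import *
g=cv2.cvtColor(cv2.imread("pics/s5.png"),cv2.COLOR_BGR2GRAY).astype(int)
for r in range(252,272): print(r,g[r,252:280])
P=np.array([.5143,-.1931])
for nm,p in dict(front=[P[0]+.017,P[1],.0933],back=[P[0]-.017,P[1],.0933],l=[P[0],P[1]-.017,.0933],r=[P[0],P[1]+.017,.0933],lt=[P[0],P[1]-.017,.0983],rt=[P[0],P[1]+.017,.0983]).items(): print(nm,proj("scene",p)[0].round(2))
```

```text
252 [ 39  38  38  37 102 136 127 101 101 144 147 121 145 140 119 123 110  94
  63  50  67  90  76  38  38  39  38  38]
253 [ 38  38  37  38  68 116 142 142 135 125 143 161 172 167 142 125 113 110
  98  84  98 106  78  38  38  38  37  38]
254 [ 38  38  38  37  83 112 122 137 147 148 146 143 145 145 127 108 109 110
 111 113 112 109  85  39  37  37  38  37]
255 [ 37  37  37  38  68 112 125 113 108 112 115 103  82  69  65  66  94 115
 117 113 110 110  87  43  37  37  38  38]
256 [ 38  38  38  38  59 113 142 135 122 114 107 100  92  85  90 105 127 133
 121 109 119 124  91  43  38  38  38  37]
257 [ 37  39  38  37  50 104 137 144 148 151 153 173 169 144 142 131 122 115
 107 105 110 108  82  43  37  37  37  37]
258 [ 39  37  38  38  47 106 128 127 132 126 130 128 123 123 116 110 107 111
 113 111 114  98  65  39  38  38  38  38]
259 [ 39  38  38  39  38  87 127 118  99  93  72  71  90 106 102 105 109 111
 115 114 107  80  39  38  37  37  38  38]
260 [ 38  37  38  38  38  49 107 139 128 104  90  85 104 117 119 125 131 135
 122 105  86  48  38  37  38  38  38  39]
261 [ 38  38  37  37  37  37 
[... 696 characters left out ...]
8  37  38  38  37  38  38  38  37  38  58 105 129 127 121 113 105
  80  39  37  37  38  38  38  38  37  38]
268 [ 37  37  38  39  38  38  38  36  38  38  37  48 102 131 128 121 113 106
  84  48  37  38  38  37  38  36  38  39]
269 [ 37  37  37  38  37  39  37  37  38  38  38  57 108 132 127 121 114 106
  85  49  37  38  38  38  37  38  38  38]
270 [ 38  38  38  37  38  38  39  37  38  38  37  83 121 125 114 114 114 107
  89  57  38  38  37  41  51  63  67  81]
271 [ 38  38  38  37  38  38  38  37  38  38  37  78 114 120 114 114 111 107
  92  74  81 102 115 119 128 142 150 171]
front [264.22 262.31]
back [265.96 250.29]
l [255.87 256.34]
r [274.33 256.08]
lt [255.58 254.27]
rt [274.11 254.01]
```

Call:
{"op": "jog_arm", "data": {"targets": [[0.03,[0.0005,0.0006,-0.004],0],[0.03,[0,0,-0.004],0],[0.03,[0,0,-0.003],0],[0.03,[0,0,0],0],[0.03,[0,0,0],0]]}}

```text
clock: 10.38
position: [0.5145, -0.1924, 0.1213]
ee_rot: [0.652, -0.652, 0.273, -0.273]
contact_force: [0.1, 0.6, 0.1]
width: 0.0335
```

Call:
{"op": "jog_arm", "data": {"targets": [[0.03,[0,0,-0.003],0],[0.03,[0,0,0],0],[0.03,[0,0,0],0]]}}

```text
clock: 10.75
position: [0.5144, -0.1923, 0.1183]
ee_rot: [0.652, -0.652, 0.273, -0.273]
contact_force: [-0.9, 0.7, -1.2]
width: 0.0328
```

```bash
python3 look.py 6
```

```text
10.75 [ 0.5144 -0.1923  0.1183] F [-0.91  0.72 -1.17] M [-0.042  0.027  0.069] jaw 0.778 [-0.485  0.342  1.756  0.     1.043 -1.263]
```

View pics/c6.png

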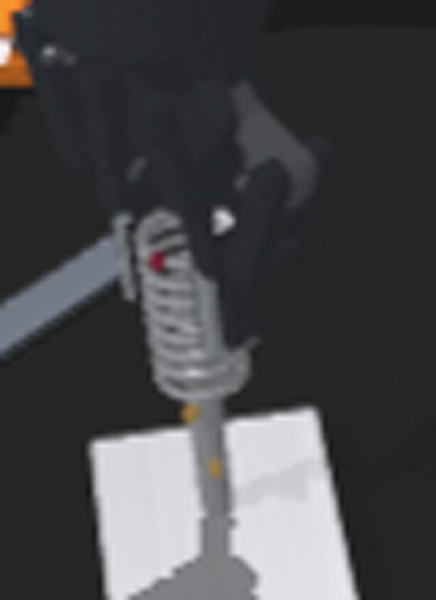

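Call:
{"op": "jog_arm", "data": {"targets": [[0.03,[0,0,-0.003],0],[0.03,[0,0,-0.003],0],[0.03,[0,0,-0.003],0],[0.03,[0,0,0],0],[0.03,[0,0,0],0]]}}

```text
clock: 11.42
position: [0.5143, -0.1923, 0.1092]
ee_rot: [0.652, -0.652, 0.273, -0.273]
contact_force: [-0.4, -1.3, -1.2]
width: 0.0331
```

Run:
```python
from h import *
print([manip.get_state()["contact_force"].round(2) for _ in range(2)])
```

```text
[array([-0.4 , -1.27, -1.19]), array([-0.4 , -1.27, -1.19])]
```

Call:
{"op": "jog_arm", "data": {"targets": [[0.03,[0,0,-0.003],0],[0.03,[0,0,-0.003],0],[0.03,[0,0,0],0],[0.03,[0,0,0],0]]}}

```text
clock: 11.92
position: [0.5144, -0.1922, 0.1032]
ee_rot: [0.652, -0.652, 0.273, -0.273]
contact_force: [-0.7, -0.7, -1.1]
width: 0.0328
```

Call:
{"op": "jog_arm", "data": {"targets": [[0.03,[0,0,0],0]]}}

```text
clock: 12.05
position: [0.5144, -0.1923, 0.1033]
ee_rot: [0.652, -0.652, 0.273, -0.273]
contact_force: [-0.7, 0.4, -0.8]
width: 0.0328
```

```bash
python3 look.py 7
```

```text
12.05 [ 0.5144 -0.1923  0.1033] F [-0.72  0.42 -0.81] M [-0.122  0.125 -0.01 ] jaw 0.778 [-0.485  0.358  1.775  0.     1.008 -1.263]
```

View pics/c7.png

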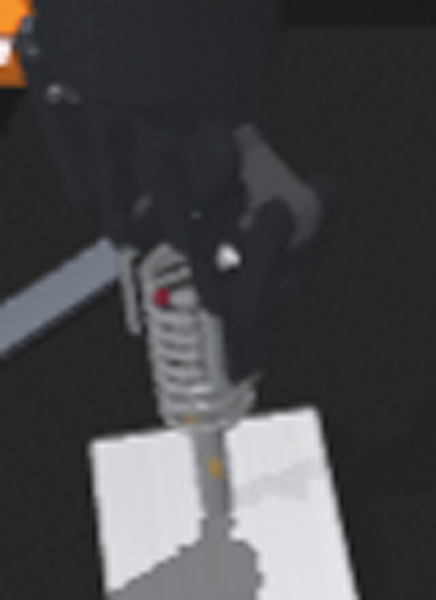

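Call:
{"op": "jog_arm", "data": {"targets": [[0.03,[0,0,-0.003],0],[0.03,[0,0,-0.003],0],[0.03,[0,0,0],0],[0.03,[0,0,0],0]]}}

```text
clock: 12.6
position: [0.5144, -0.1923, 0.0972]
ee_rot: [0.652, -0.652, 0.273, -0.273]
contact_force: [-0.4, -0.4, -1.1]
width: 0.0334
```

```bash
python3 look.py 8
```

```text
12.6 [ 0.5144 -0.1923  0.0972] F [-0.41 -0.45 -1.05] M [-0.151  0.134 -0.05 ] jaw 0.778 [-0.484  0.365  1.783  0.     0.994 -1.263]
```

View pics/c8.png

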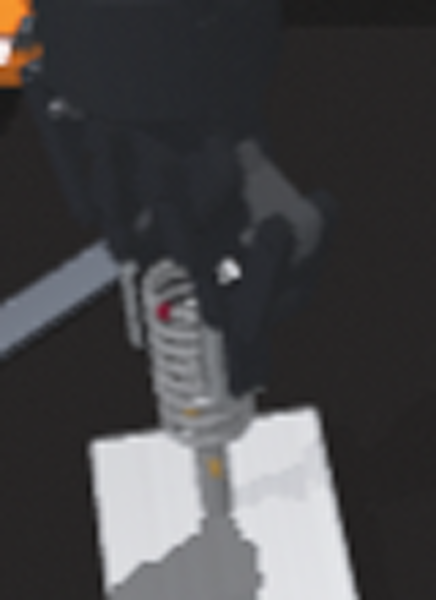

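Call:
{"op": "jog_arm", "data": {"targets": [[0.03,[0,0,-0.003],0],[0.03,[0,0,0],0.11],[0.03,[0,0,0],0.14],[0.03,[0,0,0],0.14],[0.03,[0,0,0],0.14],[0.03,[0,0,0],0.14],[0.03,[0,0,0],0],[0.03,[0,0,0],0],[0.03,[0,0,0],0]]}}

```text
clock: 13.78
position: [0.5145, -0.1923, 0.0943]
ee_rot: [0.706, -0.706, 0.044, -0.044]
contact_force: [-0.3, 0.0, -1.6]
width: 0.0331
```

Call:
{"op": "jog_arm", "data": {"targets": [[0.03,[0,0,-0.003],0],[0.03,[0,0,-0.003],0],[0.03,[0,0,-0.003],0],[0.03,[0,0,0],0],[0.03,[0,0,0],0]]}}

```text
clock: 14.4
position: [0.5145, -0.1923, 0.0853]
ee_rot: [0.706, -0.706, 0.043, -0.043]
contact_force: [0.1, -0.7, -0.6]
width: 0.0326
```

```bash
python3 look.py 9
```

```text
14.4 [ 0.5145 -0.1923  0.0853] F [ 0.14 -0.71 -0.56] M [-0.006 -0.002 -0.043] jaw 1.448 [-0.484  0.379  1.797  0.     0.966 -1.932]
```

View pics/c9.png

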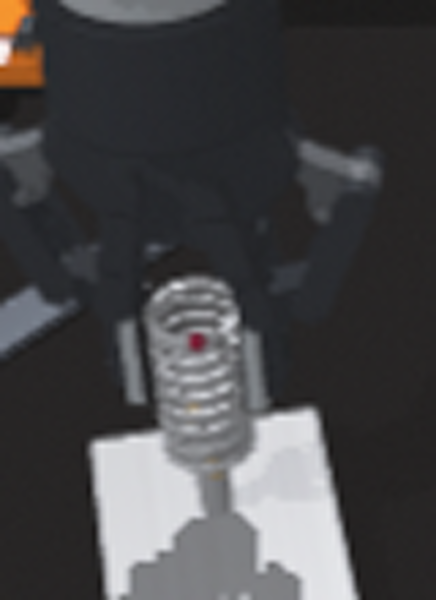

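Call:
{"op": "jog_arm", "data": {"targets": [[0.03,[0,0,-0.003],0],[0.03,[0,0,-0.003],0],[0.03,[0,0,-0.002],0],[0.03,[0,0,0],0],[0.03,[0,0,0],0]]}}

```text
clock: 15.08
position: [0.5145, -0.1923, 0.0773]
ee_rot: [0.706, -0.706, 0.043, -0.043]
contact_force: [0.4, -0.4, -0.5]
width: 0.0328
```

Call:
{"op": "jog_arm", "data": {"targets": [[0.03,[0,0,0],0]]}}

```text
clock: 15.2
position: [0.5145, -0.1924, 0.0774]
ee_rot: [0.706, -0.706, 0.043, -0.043]
contact_force: [0.4, -0.1, -0.8]
width: 0.0334
```

```bash
python3 look.py 10
```

```text
15.2 [ 0.5145 -0.1924  0.0774] F [ 0.42 -0.05 -0.79] M [-0.016 -0.012 -0.006] jaw 1.448 [-0.484  0.388  1.806  0.     0.947 -1.933]
```

View pics/c10.png

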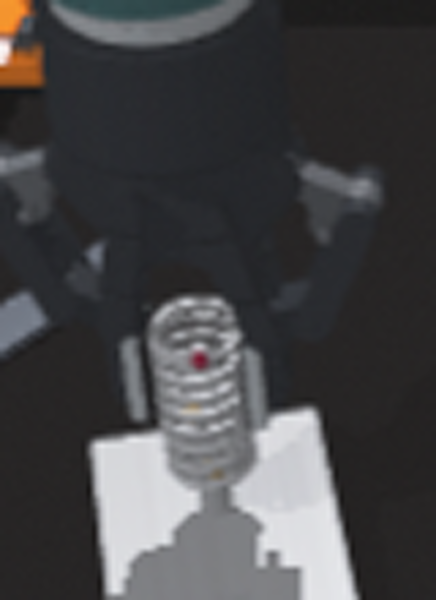

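Call:
{"op": "jog_arm", "data": {"targets": [[0.03,[0,0,-0.003],0],[0.03,[0,0,-0.003],0],[0.03,[0,0,-0.003],0],[0.03,[0,0,0],0],[0.03,[0,0,0],0]]}}

```text
clock: 15.88
position: [0.5145, -0.1924, 0.0683]
ee_rot: [0.706, -0.706, 0.043, -0.043]
contact_force: [0.6, 0.4, -0.6]
width: 0.033
```

Call:
{"op": "jog_arm", "data": {"targets": [[0.03,[0,0,-0.004],0],[0.03,[0,0,-0.004],0],[0.03,[0,0,-0.003],0],[0.03,[0,0,0],0],[0.03,[0,0,0],0]]}}

```text
clock: 16.5
position: [0.5145, -0.1924, 0.0573]
ee_rot: [0.706, -0.706, 0.043, -0.043]
contact_force: [-0.3, 0.2, -0.1]
width: 0.0329
```

Call:
{"op": "jog_arm", "data": {"targets": [[0.03,[0,0,-0.002],0],[0.03,[0,0,-0.001],0],[0.03,[0,0,0],0],[0.03,[0,0,0],0]]}}

```text
clock: 17.0
position: [0.5145, -0.1923, 0.0545]
ee_rot: [0.706, -0.706, 0.043, -0.043]
contact_force: [0.6, 0.0, 0.4]
width: 0.0332
```

```bash
python3 look.py 11
```

```text
17.0 [ 0.5145 -0.1923  0.0545] F [0.65 0.02 0.41] M [0.015 0.056 0.006] jaw 1.448 [-0.485  0.416  1.832  0.     0.894 -1.933]
```

View pics/c11.png

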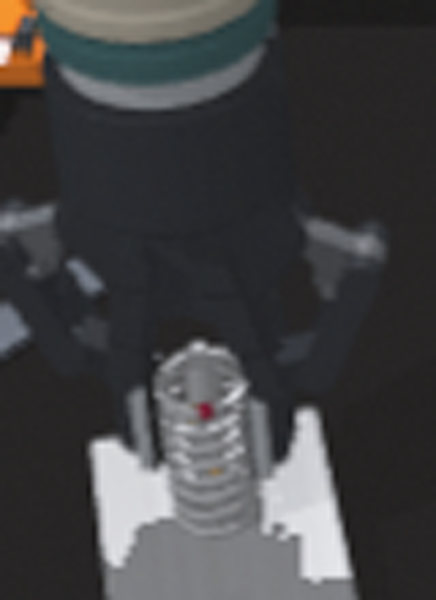

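Call:
{"op": "jog_arm", "data": {"targets": [[0.03,[0,0,-0.001],0],[0.03,[0,0,0],0],[0.03,[0,0,0],0],[0.03,[0,0,0],0]]}}

```text
clock: 17.55
position: [0.5145, -0.1923, 0.0534]
ee_rot: [0.706, -0.706, 0.043, -0.043]
contact_force: [-0.3, -0.1, 1.4]
width: 0.0328
```

Call:
{"op": "jog_arm", "data": {"targets": [[0.03,[0,0,0],0]]}}

```text
clock: 17.68
position: [0.5145, -0.1923, 0.0534]
ee_rot: [0.706, -0.706, 0.043, -0.043]
contact_force: [-1.1, -0.6, 1.4]
width: 0.0329
```

The foot is on the plate with light contact (about 2 N over baseline). Releasing.

Call:
{"op": "jog_arm", "data": {"targets": [[0.038,[0,0,0],0],[0.042,[0,0,0],0],[0.055,[0,0,0],0],[0.055,[0,0,0],0],[0.055,[0,0,0],0],[0.055,[0,0,0],0]]}}

```text
clock: 18.42
position: [0.5144, -0.1923, 0.0533]
ee_rot: [0.706, -0.706, 0.043, -0.043]
contact_force: [0.1, -0.5, -0.2]
width: 0.0549
```

Call:
{"op": "jog_arm", "data": {"targets": [[0.055,[0,0,0.02],0],[0.055,[0,0,0.03],0],[0.055,[0,0,0.04],0],[0.055,[0,0,0.05],0],[0.055,[-0.03,0.05,0.02],0],[0.055,[-0.03,0.05,0],0],[0.055,[-0.03,0.05,0],0],[0.055,[-0.03,0.05,0],0],[0.055,[0,0,0],0],[0.055,[0,0,0],0]]}}

```text
clock: 19.68
position: [0.3951, 0.0074, 0.2137]
ee_rot: [-0.706, 0.706, -0.042, 0.044]
contact_force: [0.3, -0.6, 0.6]
width: 0.0552
```

Run:
```python
from h import *
print(manip.get_state()["position"])
o=[]
for c in("scene","top"):
    im,d=get_image(c);im=im[:,:,::-1].copy();cv2.imwrite(f"pics/{c}12.png",im)
    for n in("spring_mark","spring_foot","spring"):
        for r in spot_point(n,c)[:1]:
            z=dict(spring_mark=.074,spring_foot=.014,spring=.014)[n];print(c,n,np.round(r["position"],1),round(r["score"],2),onz(c,r["position"],z).round(4))
    o.append(cv2.resize(im[245:335,225:315] if c=="scene" else im[180:260,330:410],(400,400),interpolation=cv2.INTER_CUBIC))
cv2.imwrite("pics/v12.png",np.hstack(o))
```

```text
[0.39507546 0.00744683 0.21371792]
scene spring_mark [268.1 268.9] 0.88 [ 0.5279 -0.1881  0.074 ]
scene spring_foot [267.1 284. ] 0.48 [ 0.5054 -0.1974  0.014 ]
scene spring [270. 288.] 0.81 [ 0.5167 -0.1908  0.014 ]
top spring_mark [371.8 219.6] 0.64 [ 0.5326 -0.1923  0.074 ]
top spring_foot [366.6 230.2] 0.51 [ 0.5153 -0.1856  0.014 ]
top spring [370.9 233.5] 0.71 [ 0.5074 -0.1953  0.014 ]
```

View pics/v12.png

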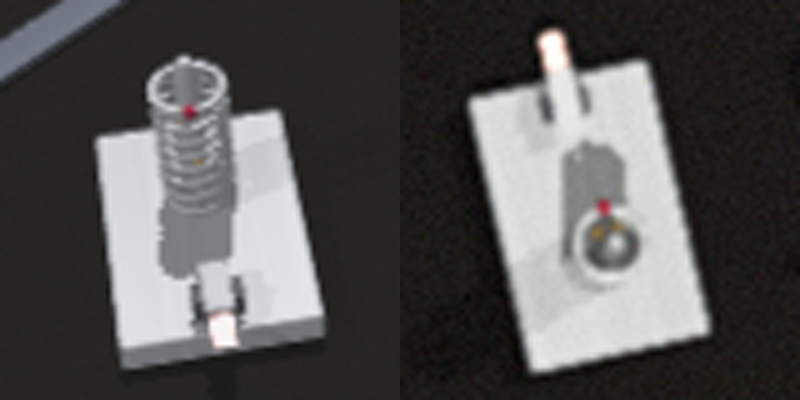

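View pics/scene12.png

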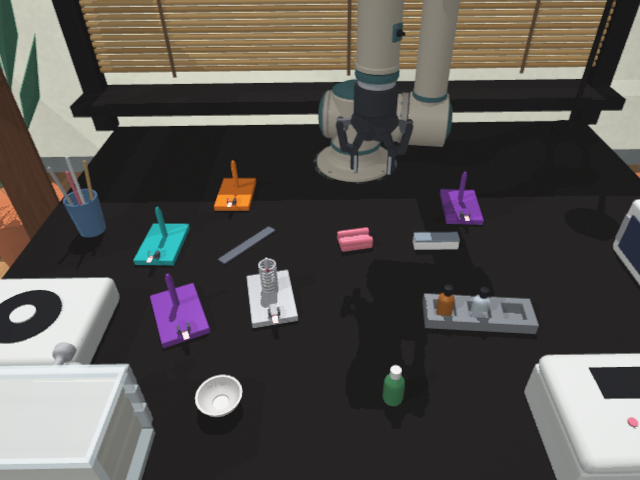

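Run:
```python
from h import *
for dz in(0,.004,.008):
  print(dz,proj("scene",[.515+.0157,-.192+.0032,.074+dz])[0],proj("scene",[.515+.017,-.192,.014+dz])[0],proj("top",[.515+.0157,-.192+.0032,.074+dz])[0])
```

```text
0 [267.58339736 269.93180441] [268.67980099 293.60379098] [370.2371806  220.51639648]
0.004 [267.38654801 268.31697264] [268.49381035 292.11820211] [370.41162999 220.30090131]
0.008 [267.18857333 266.69290933] [268.30679902 290.6244605 ] [370.58756575 220.08357005]
```

Run:
```python
from h import *
def red(f):
    im=cv2.imread(f);x,y,w,h=250,200,40,90
    hsv=cv2.cvtColor(im[y:y+h,x:x+w],cv2.COLOR_BGR2HSV).astype(float)
    k=((hsv[...,0]<8)|(hsv[...,0]>165))&(hsv[...,1]>90);ys,xs=np.nonzero(k);ww=hsv[ys,xs,1]
    return ((x+(xs*ww).sum()/ww.sum()).round(2),(y+(ys*ww).sum()/ww.sum()).round(2),len(xs))
for n in("s9","s10","s11","scene12"):print(n,red(f"pics/{n}.png"))
for z,n in((.0853,9),(.0774,10),(.0545,11)): print(n,proj("scene",[.5145+.0157,-.1923+.0032,z-.0394+.06])[0].round(2))
g=cv2.cvtColor(cv2.imread("pics/scene12.png"),cv2.COLOR_BGR2GRAY).astype(int)
print(g[286:300,262:276])
im,d=get_image("scene")
```

```text
s9 (np.float64(265.66), np.float64(257.06), 7)
s10 (np.float64(266.21), np.float64(260.75), 6)
s11 (np.float64(267.44), np.float64(269.94), 6)
scene12 (np.float64(267.08), np.float64(269.74), 7)
9 [265.84 256.61]
10 [266.24 259.92]
11 [267.39 269.31]
[[125 112 129 140 140 139 139 133 119 108 105 110 114 112]
 [147 127 113 105 105 112 114 115 114 110 122 129 119 109]
 [157 139 131 121 114 109 111 126 138 136 132 121 109 108]
 [150 127 133 142 143 143 138 132 123 116 109 106 110 110]
 [126 140 127 117 119 117 118 113 104 107 111 111 114 112]
 [124 134 145 138 124 120 120 116 111 125 140 132 115 110]
 [125 122 124 138 148 145 141 142 139 130 124 116 118 127]
 [125 126 127 126 125 122 116 112 115 117 121 126 126 127]
 [125 126 126 127 126 125 124 125 126 127 126 126 126 127]
 [125 125 126 126 126 124 124 125 126 127 126 126 126 126]
 [125 125 126 126 126 125 124 125 126 126 126 126 127 127]
 [125 124 126 126 126 125 124 124 126 127 127 126 126 126]
 [125 125 126 127 126 125 125 125 126 127 126 127 127 127]
 [125 125 126 126 128 125 125 125 125 127 127 126 127 127]]
```

```bash
python3 -c "
from rig import *
print(sign_off(), manip.get_state()['clock'])"
```

```text
the job is handed in; nothing more can be done
the job is handed in; nothing more can be done
```

The spring is on the stainless stand's guide rod, open-gap end down, standing upright and loose on the base plate. I handed the job in at about 20 s; no verdict was reported.

- **Threading:** I took the stub directions from the first pictures, about -0.47 rad for the upper and 0.2 rad for the lower in world axes. I set the spring's gap to each in turn, with a 0.67 rad twist between the stubs. The wrist force stayed at noise level past both stubs, so nothing snagged.
- **Seating:** contact began where the plate was expected, at about 2 N, so the spring was never squashed by more than a few mm. I then opened the gripper and pulled clear.
- **Last checks:** the red mark sits at row 269.7, against 269.9 predicted for a fully seated spring. The spring's bottom edge is at about row 293, against 293.6. The top view shows the rod and both stubs inside the spring, and the other things look where they were.
- **Disagreement:** the network's `spring_foot` and `spring` points were 5–10 mm off each other and off the rod, some with low scores. I went by the pixel measurements and the contact height instead.

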